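Set up the sauce warmer

TASK

Seat the steel warming cup fully home on the round warmer base, its foot plate flat down over both locating pegs (either way round). Then stand the small ramekin upright on the floor inside the warming cup. Do not drop either of them, and leave everything else where it is.

Things in the scene. Friction and masses are not known exactly. Their poses are not given: they have to be found in the camera images.
- warmer: sauce warmer base, fixed to the counter: grey plastic round disc, 150 mm across, 45 mm high, with a black control dial on its rim and two upright steel pegs on its flat top. Origin: centre of its underside; z up; the two pegs stand on its y axis, 46 mm either side of the centre, and the dial is at -x. Pegs are 11 mm across, 14 mm tall, the upper 6 mm tapering to 5 mm across
- warmer_seat (a point): centre of the warmer's flat top, 45 mm above the counter; axes as warmer. The cup's origin comes here when seated
- peg_a (a point): top of the peg at +y of the warmer, 59 mm above the counter
- peg_b (a point): top of the peg at -y of the warmer, 59 mm above the counter
- warming_cup: stainless steel cup, loose, about 0.25 kg: an oblong foot plate 60 mm (x) by 124 mm (y) by 8 mm thick, with two through holes 17 mm across on its y axis, 46 mm either side of the centre, and on its middle an upright open round cup 64 mm outside, 58 mm inside, reaching 44 mm above the plate's underside. Origin: centre of the plate's underside; z up
- cup_floor (a point): centre of the inner floor of the warming cup, 12 mm above the cup's origin and 32 mm below its rim
- small_ramekin: the small white ceramic ramekin standing on the counter: open, round, 48 mm outside, 40 mm inside, 56 mm tall (taller and narrower than the large one), about 0.12 kg. Origin: centre of its underside; z up
- large_ramekin: the large white ceramic ramekin, 76 mm across and 45 mm tall, standing on the counter; too wide for the warming cup. Origin: centre of its underside. To be left alone
- tumbler: green glass tumbler, 70 mm across, 100 mm tall, on the cork trivet. Origin: centre of its underside. To be left alone
- measuring_cup: steel measuring cup, 66 mm across, 45 mm tall, with a flat handle reaching 92 mm from its centre along its y axis, on the cork trivet. Origin: centre of its underside. To be left alone
- spatula: teal silicone spatula, 240 mm long, lying on the cork trivet along its own x axis, no taller than about 30 mm. To be left alone
- pepper_mill: dark wooden pepper mill, 48 mm across, 120 mm tall, on the counter. Origin: centre of its underside. To be left alone
- trivet: square cork trivet, 200 mm (x) by 220 mm (y) by 8 mm, fixed to the counter. Origin: centre of its underside
There are look-alikes about, which are no part of the job. Leave any yellow look-alike of the small_ramekin alone. Leave any yellow look-alike of the warming_cup alone.

How it is judged:
By the outcome, as a careful person would: the job done as asked, in the order asked, and still so for the second after the job is handed in, with the robot touching nothing.
It also fails if it takes over 56 s, if anything falls off the work surface, if the arm or the gripper's body presses on something with over 40 N, if the wrist force passes 120 N, or if a joint passes its speed limit or range.

ROBOT

A 6-joint arm with a two-finger parallel gripper is mounted at the origin on the work surface. World frame = base frame: x ahead of the robot, y to its left, z up, the work surface at z = 0. Lengths are in mm, angles in rad, forces in N, time in s.
With the tool pointing down it reaches from about 350 to 975 mm from the base axis. Payload 7.1 kg.
Tool frame: the origin (TCP) lies at the very end of the fingers, on their centre line; the grasp point (between the pads) lies 19 mm behind it; z points along the fingers, y is the direction in which the jaws open and shut (so a half turn about z gives the same grasp; the last joint's range is limited). The gripper opens to 88 mm and grips with 3 to 60 N. Pads are 20 mm wide; open, the fingers measure 115 mm over their backs; the gripper's body (75 mm by 178 mm) begins 61 mm behind the grasp point.
Start: joints at [-1.219, 0.423, 1.63, -0, 1.089, -0.019], TCP at [226.492, -582.5, 222.675] pointing down, gripper open.
Joint ranges: [-3, 3], [-0.9, 2.11], [0.09, 2.58], [-1.31, 4.45], [0.11, 2.69], [-2.54, 2.54]. Speed limits (rad/s): [2.39, 2.39, 3.01, 3.14, 3.14, 3.14].

INTERFACE

Orientations are given as a rotation vector (axis times angle).
In Python, from workcell import monitor, vision, order, find_in, regions_of, place_of gives the robot as it stands. The module is installed in compiled form; this text tells all that it offers.
- The arm moves only by the tool carry_out, never from a script. Its argument "targets" is a list of rows, each a list of 3 entries, a list of its own where there are three numbers: the turn, a rotation vector about the world's x, y, z in degrees, then the shift along the world's x, y, z in mm, then the finger opening in mm, from 0 to 87.8. In form: [[[rx, ry, rz], [x, y, z], hand], ...]. A call has 1 to 10 rows; each row is the pose to reach, as a shift and turn from the pose commanded when the call began; what a row does not reach only later rows make up. A row lasts 1/12 s, in which the tool goes at most 41.7 mm and 7.16 degrees, less where a joint would pass 70% of its speed; a pose out of reach is approached as far as the arm can. A call with a gripper value outside its range is refused whole. The fingers move at their own pace and stop on an object; the grip force is fixed at half the most. Time passes only in rows, so rows that repeat a pose let the fingers close. It gives the time, the measured TCP pose, the force and the opening at its end, in the units of the state.
- monitor.get_obs(): the state, without advancing time (a new reading comes with each control period).
- vision.get_image(name): name is "side" or "top" or "wrist"; returns the picture (400x640x3 uint8, red, green, blue); there is no depth.
- vision.camera_model(name): a dict with "K" (3x3 intrinsics, pixels), "dist" ([k1, k2, p1, p2, k3] as OpenCV has them; the pictures are not rectified), "rvec" (rotation vector, rad) and "tvec" (3), from world to camera coordinates, as OpenCV has them. Camera axes: x right, y down, z forward; pixel columns grow to the right and rows downward; lengths in mm; the calibration is good to about 2 mm. A picture is of the moment at which its call begins: read the wrist's pose just before it. camera_model takes no time and is no camera call; for the wrist camera it gives the pose at the moment of the call.
- order.close_job(): hands the job in, once; it reports no verdict.
Trained networks look in the newest picture that a camera, given by its name, has taken for a name from the list of things; names that differ only in an ending like _2 or _b are one class to them, and where a whole thing is asked for, a point or a joint stands for the part that bears it (a point fixed in the world has none). Each returns a list of dicts, best first, with "confidence" (0 to 1); they miss things now and then, are a little off and sometimes report something else, mostly with a low value. They report only what shows in the picture. A call takes as long as a camera call. They do not tell look-alikes from the thing itself.
- find_in(query, camera): "point" ([x, y, z] in mm, in the coordinates of the camera as it stood for that picture, good to about 4 mm: the middle of the surface that is visible of it).
- regions_of(query, camera): "mask" (400x640 bool, what is visible of it).
- place_of(query, camera): "point" ([x, y, z] in mm, in the coordinates of the camera as it stood for that picture, good to about 4 mm: a listed point, or the origin of a listed thing).
The state is a dict: "t": time; "qpos": joint angles; "qvel": joint speeds; "joint_torque": joint torques, N m; "ee_pos": TCP position; "orientation": TCP orientation; "ft_force": force on the tool from outside, world axes, zero at the start; "moment": the same for the moment, N m; "width": finger opening in mm.
Only numpy, scipy, OpenCV 4.12 (cv2) and the standard library are available. Lean on these libraries where they do the work, as an engineer would, in place of code of your own. Each camera call takes 0.05 s, during which the arm holds its last target.

## Working session

There is one attempt and no reset: what is moved stays moved. The work goes in short steps, Python scripts to look and compute and a tool call to move; the robot and the scene stay as the last step left them, time stands still between calls to the robot, and variables do not carry over. Pictures are saved under pics/ and viewed, and the job is handed in when it is done.

Besides the shell and the picture viewer there is one more tool, called after "Call:" in YAML: its name, and indented under it one key for each argument. carry_out: Moves the arm, as the interface text tells. Its arguments: {"type":"object","properties":{"targets":{"type":"array","items":{"type":"array"}}},"required":["targets"]}

```bash
mkdir -p pics; cat > h.py <<'E'
import numpy as np, cv2
from workcell import monitor, vision, order, find_in, regions_of, place_of
def snap(c,fn):
    im=vision.get_image(c); cv2.imwrite('pics/'+fn,im[:,:,::-1]); return im
def cam(c):
    m=vision.camera_model(c); R=cv2.Rodrigues(np.array(m['rvec'],float))[0]; return np.array(m['K'],float),np.array(m['dist'],float),R,np.array(m['tvec'],float).ravel()
def w(c,p,M=None):
    K,d,R,t=M or cam(c); return R.T@(np.array(p)-t)
def ray(c,uv,z,M=None):
    K,d,R,t=M or cam(c); n=cv2.undistortPoints(np.array([[uv]],float),K,d)[0,0]
    D=R.T@np.array([n[0],n[1],1]); C=-R.T@t; return C+D*(z-C[2])/D[2]
def proj(c,P,M=None):
    K,d,R,t=M or cam(c); return cv2.projectPoints(np.array(P,float).reshape(-1,3),cv2.Rodrigues(R)[0],t,K,d)[0].reshape(-1,2)
E
python3 - <<'E'
from h import *
np.set_printoptions(precision=1,suppress=True)
for c in ['top','side','wrist']:
    snap(c,c+'0.png')
for c in ['top','side']:
    for q in ['warmer_seat','warming_cup','small_ramekin','peg_a','peg_b']:
        for r in place_of(q,c)[:4]:
            p=w(c,r['point']); print(c,q,round(r['confidence'],2),p,proj(c,p)[0])
print(monitor.get_obs())
E
```

```text
top warmer_seat 0.93 [491.6  16.8  48.3] [313.2 229.9]
top warming_cup 0.65 [339.1 301.8  -2.2] [196.2 293.5]
top warming_cup 0.62 [491.1 248.7   2.8] [218.2 230.6]
top small_ramekin 0.88 [ 322.5 -191.5    2.6] [402.3 302.1]
top small_ramekin 0.75 [516.8 -15.2  64.3] [327.1 218.5]
top small_ramekin 0.64 [ 420.4 -177.     0.5] [395.6 260.4]
top peg_a 0.97 [515.9 -16.8  62.6] [327.9 218.9]
top peg_a 0.63 [465.9  58.1  57.8] [294.8 241.2]
top peg_b 0.97 [515.9 -16.8  62.6] [327.9 218.9]
top peg_b 0.63 [465.9  58.1  57.8] [294.8 241.2]
side warmer_seat 0.95 [490.5  22.7  41.9] [348.  222.1]
side warming_cup 0.72 [495.5 249.8   1.8] [298.1 307.7]
side warming_cup 0.64 [340.5 299.9  -4.5] [363.3 364.2]
side small_ramekin 0.9 [ 421.5 -182.1    0.4] [402.7 194.6]
side small_ramekin 0.7 [ 327.5 -189.6   -4.6] [438.6 204.3]
side peg_a 0.65 [514.2 -25.4  54.5] [347.  202.8]
side peg_a 0.55 [464.   54.8  61.3] [353.8 227.9]
side peg_a 0.24 [ 423.  -181.5    0. ] [402.  194.7]
side peg_b 0.65 [514.2 -25.4  54.5] [347.  202.8]
side peg_b 0.55 [464.   54.8  61.3] [353.8 227.9]
side peg_b 0.24 [ 423.  -181.5    0. ] [402.  194.7]
{'t': 0.65, 'qpos': array([-1.2,  0.4,  1.6,  0. ,  1.1, -0. ]), 'qvel': array([-0.,  0.,  0.,  0.,  0.,  0.]), 'joint_torque': array([  0. , -54.4, -27.4,   0.1,   0. ,  -0. ]), 'ee_pos': array([ 226.5, -582.5,  222.7]), 'orientation': array([3.1, 0.6, 0. ]), 'ft_force': array([ 0.2,  0.3, -0.4]), 'moment': array([-0., -0., -0.]), 'width': 88.02189034322186}
```

View pics/top0.png

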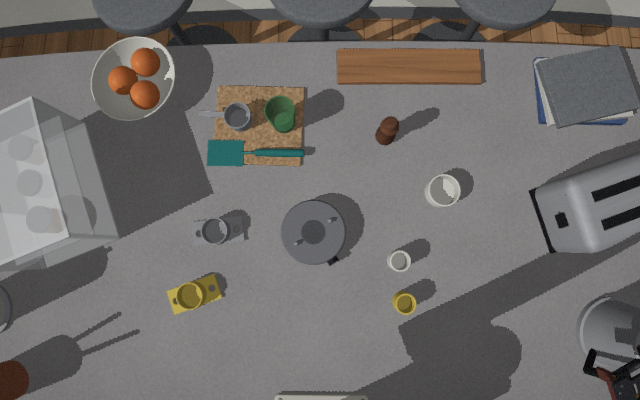

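View pics/side0.png

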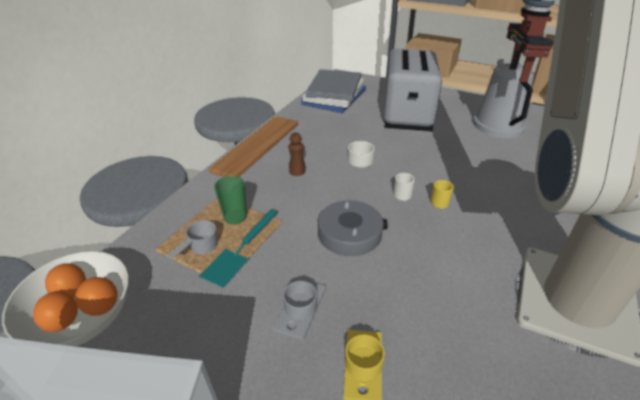

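Candidates for the warming cup in the top view are steel at (215,231) and yellow at (190,295), so the steel one is meant. For the small ramekin there are white at (399,261), yellow at (404,303), and the large white one at (443,190). The small white one fits. I'll confirm with enlarged crops.

```bash
python3 - <<'E'
import cv2,numpy as np
im=cv2.imread('pics/top0.png')
a=cv2.resize(im[195:325,155:285],(390,390),interpolation=cv2.INTER_CUBIC)
b=cv2.resize(im[195:325,275:405+10][:, :130],(390,390),interpolation=cv2.INTER_CUBIC)
cv2.imwrite('pics/crop1.png',np.hstack([a,b]))
c=cv2.resize(im[160:320,360:480],(480,600)[::1] if 0 else (450,600)); cv2.imwrite('pics/crop2.png',c)
E
```

```text
(no output)
```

View pics/crop1.png

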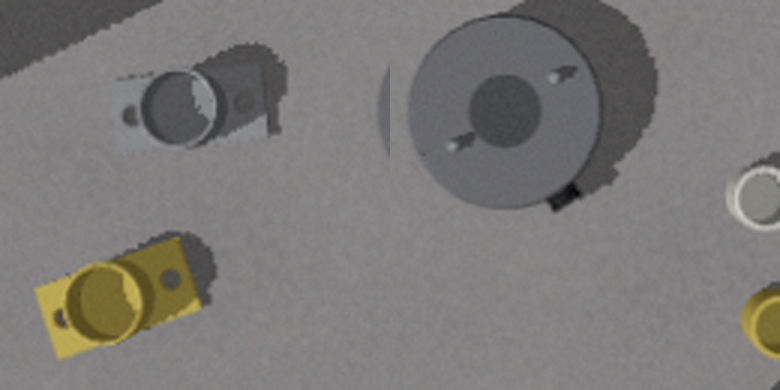

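View pics/crop2.png

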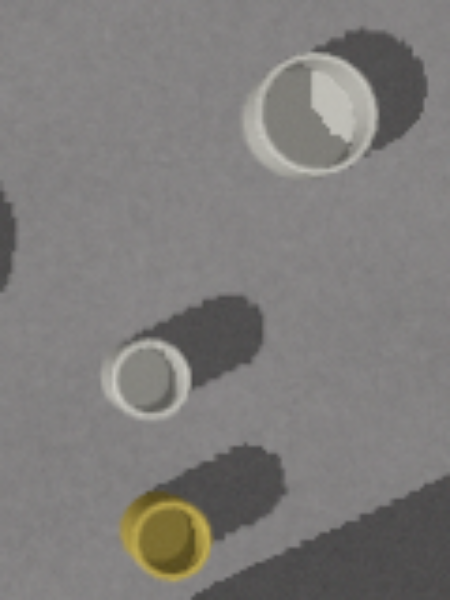

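View pics/wrist0.png

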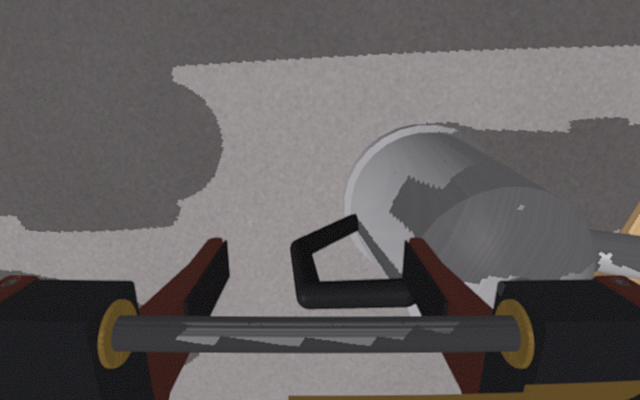

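```bash
python3 - <<'E'
from h import *
np.set_printoptions(precision=3,suppress=True)
o=monitor.get_obs(); R=cv2.Rodrigues(o['orientation'])[0]; print(o['orientation'],R)
K,d,Rc,t=cam('wrist'); C=-Rc.T@t
print('cam in tool',R.T@(C-o['ee_pos']),'axes in tool',R.T@Rc.T, K)
E
```

```text
[3.088 0.579 0.   ] [[ 0.932  0.362  0.   ]
 [ 0.362 -0.932 -0.   ]
 [ 0.     0.    -1.   ]]
cam in tool [  75.438    0.83  -161.772] axes in tool [[ 0.001 -0.962 -0.273]
 [ 1.     0.     0.001]
 [-0.    -0.273  0.962]] [[351.124   0.    315.465]
 [  0.    351.124 203.262]
 [  0.      0.      1.   ]]
```

The crops confirm it. The steel cup with its plate is at about (215,231), and the small white ramekin at (399,261) is narrower than the large one at (443,190). I'll move over the steel cup for a closer look.

Call:
carry_out:
  targets:
    - [[0,0,6],[12,36,0],87]
    - [[0,0,12],[24,76,0],87]
    - [[0,0,18],[37,116,0],87]
    - [[0,0,24],[50,156,0],87]
    - [[0,0,30],[62,196,0],87]
    - [[0,0,36],[75,236,0],87]
    - [[0,0,42],[87,276,0],87]
    - [[0,0,48],[100,315,0],87]
    - [[0,0,54],[112,354,0],87]
    - [[0,0,60],[125,394,0],87]

```text
t: 1.48
ee_pos: [351.5, -187.1, 223.0]
orientation: [2.379, 2.05, 0.001]
ft_force: [1.3, -1.1, 0.5]
width: 87.0
```

Call:
carry_out:
  targets:
    - [[0,0,2],[12,39,0],87]
    - [[0,0,4],[25,79,0],87]
    - [[0,0,6],[37,118,0],87]
    - [[0,0,8],[50,158,0],87]
    - [[0,0,10],[62,197,0],87]
    - [[0,0,12],[75,237,-4],87]
    - [[0,0,14],[87,276,-8],87]
    - [[0,0,15.4],[100,316,-12],87]
    - [[0,0,15.4],[112,355,-16],87]
    - [[0,0,15.4],[125,394,-20],87]

```text
t: 2.32
ee_pos: [476.5, 207.5, 202.7]
orientation: [2.088, 2.347, 0.001]
ft_force: [0.7, 0.5, -0.4]
width: 86.8
```

Call:
carry_out:
  targets:
    - [[0,0,0],[8,22,0],87]
    - [[0,0,0],[17,44,0],87]
    - [[0,0,0],[17,44,0],87]
    - [[0,0,0],[17,44,0],87]

```text
t: 2.65
ee_pos: [493.3, 249.9, 202.4]
orientation: [2.087, 2.348, -0.0]
ft_force: [0.1, 0.2, -1.3]
width: 87.3
```

```bash
python3 - <<'E'
from h import *
np.set_printoptions(precision=2,suppress=True)
o=monitor.get_obs(); M=cam('wrist'); snap('wrist','w1.png')
print(o['t'],o['ee_pos'],o['orientation'],o['qpos'])
for q in ['warming_cup','cup_floor']:
    for r in place_of(q,'wrist')[:3]:
        p=w(0,r['point'],M); print(q,r['confidence'],p,proj(0,p,M)[0])
E
```

```text
2.65 [493.33 249.87 202.43] [ 2.09  2.35 -0.  ] [ 0.45  0.34  1.81 -0.    0.99  0.33]
warming_cup 0.98 [495.59 248.7    0.04] [316.6 177.8]
warming_cup 0.65 [341.85 301.69   1.94] [171.19 109.36]
warming_cup 0.34 [488.27 245.11  12.14] [309.13 182.78]
cup_floor 0.98 [490.19 245.92  11.98] [311.08 182.2 ]
cup_floor 0.75 [339.31 301.91  12.91] [164.19 109.03]
cup_floor 0.4 [759.17 197.76  13.37] [547.98 253.4 ]
```

View pics/w1.png

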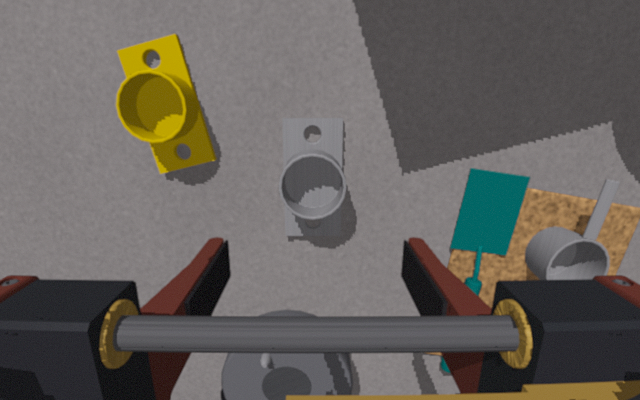

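The steel cup is centred in the wrist view. Its rim centre is near (313,186), the far hole at (312,134), the near hole at about (312,226), and the far plate corners at (283,120) and (344,120). I'll fit it more closely.

```bash
python3 - <<'E'
from h import *
np.set_printoptions(precision=2,suppress=True)
M=cam('wrist')
for n,uv,z in [('hole',(312.5,133),8),('TL',(283,119),8),('TR',(344.5,119.5),8),('BL',(288,239.5),8),('rim',(313.3,186),44)]:
    print(n,ray(0,uv,z,M))
im=cv2.imread('pics/w1.png')
# model overlay
def draw(cx,cy,a,col,big):
    c,s=np.cos(a),np.sin(a); R=np.array([[c,-s],[s,c]])
    def T(P): P=np.array(P,float); P[:,:2]=P[:,:2]@R.T+[cx,cy]; return P
    th=np.linspace(0,2*np.pi,60)
    for P in [[[30,62,8],[30,-62,8],[-30,-62,8],[-30,62,8],[30,62,8]],
       np.c_[32*np.cos(th),32*np.sin(th),44+0*th],np.c_[29*np.cos(th),29*np.sin(th),44+0*th],
       np.c_[8.5*np.cos(th),46+8.5*np.sin(th),8+0*th],np.c_[8.5*np.cos(th),-46+8.5*np.sin(th),8+0*th]]:
        q=(proj(0,T(P),M)-[230,80])*4
        cv2.polylines(big,[np.round(q).astype(int)],False,col,1)
big=cv2.resize(im[80:260,230:400],None,fx=4,fy=4,interpolation=cv2.INTER_CUBIC)
import sys
draw(493,249.2,np.deg2rad(6.5),(0,0,255),big)
cv2.imwrite('pics/fit1.png',cv2.resize(big,None,fx=.83,fy=.83))
E
```

```text
hole [485.37 293.29   8.  ]
TL [454.8  303.53   8.  ]
TR [515.35 310.09   8.  ]
BL [471.83 176.92   8.  ]
rim [491.66 247.7   44.  ]
```

View pics/fit1.png

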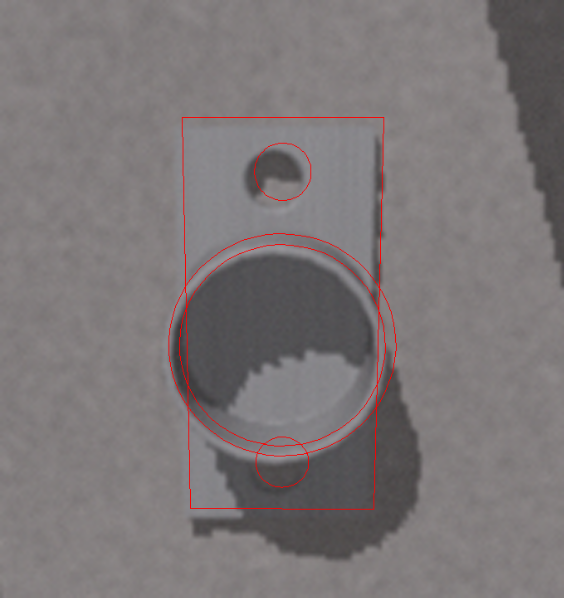

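```bash
cat > fit.py <<'E'
from h import *
def draw(cx,cy,a,col,big,M,off,f,z0=0):
    a=np.deg2rad(a);c,s=np.cos(a),np.sin(a); R=np.array([[c,-s],[s,c]])
    def T(P): P=np.array(P,float); P[:,:2]=P[:,:2]@R.T+[cx,cy]; P[:,2]+=z0; return P
    th=np.linspace(0,2*np.pi,60)
    for P in [[[30,62,8],[30,-62,8],[-30,-62,8],[-30,62,8],[30,62,8]],
       np.c_[32*np.cos(th),32*np.sin(th),44+0*th],np.c_[29*np.cos(th),29*np.sin(th),44+0*th],
       np.c_[8.5*np.cos(th),46+8.5*np.sin(th),8+0*th],np.c_[8.5*np.cos(th),-46+8.5*np.sin(th),8+0*th]]:
        q=(proj(0,T(P),M)-off)*f
        cv2.polylines(big,[np.round(q).astype(int)],False,col,1)
E
python3 - <<'E'
from fit import *
M=cam('wrist'); im=cv2.imread('pics/w1.png')
big=cv2.resize(im[80:260,230:400],None,fx=3.3,fy=3.3,interpolation=cv2.INTER_CUBIC)
draw(491,247.3,7.3,(0,0,255),big,M,[230,80],3.3)
cv2.imwrite('pics/fit2.png',big)
E
```

```text
(no output)
```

View pics/fit2.png

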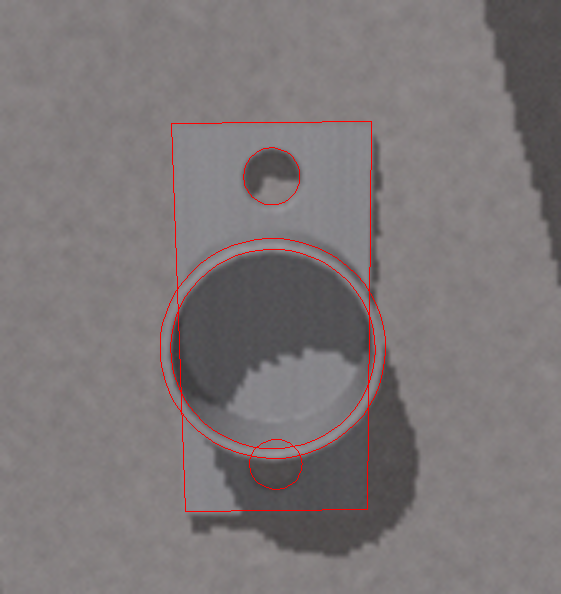

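Call:
carry_out:
  targets:
    - [[0,0,0.4],[-2.2,-2.4,-15],87]
    - [[0,0,0.4],[-2.2,-2.4,-45],87]
    - [[0,0,0.4],[-2.2,-2.4,-80],87]
    - [[0,0,0.4],[-2.2,-2.4,-115],87]
    - [[0,0,0.4],[-2.2,-2.4,-145],87]
    - [[0,0,0.4],[-2.2,-2.4,-168],87]
    - [[0,0,0.4],[-2.2,-2.4,-182],87]
    - [[0,0,0.4],[-2.2,-2.4,-188],87]
    - [[0,0,0.4],[-2.2,-2.4,-188],87]

```text
t: 3.55
ee_pos: [490.3, 245.4, 13.7]
orientation: [-2.082, -2.352, 0.004]
ft_force: [0.4, 0.8, -0.3]
width: 86.7
```

Call:
carry_out:
  targets:
    - [[0,0,0],[0,0,0],75]
    - [[0,0,0],[0,0,0],70]
    - [[0,0,0],[0,0,0],66]
    - [[0,0,0],[0,0,0],63]
    - [[0,0,0],[0,0,0],58]
    - [[0,0,0],[0,0,0],58]
    - [[0,0,0],[0,0,0],58]
    - [[0,0,0],[0,0,0],58]

```text
t: 4.22
ee_pos: [491.3, 246.8, 15.6]
orientation: [2.08, 2.354, 0.001]
ft_force: [-1.1, -1.5, 7.7]
width: 62.3
```

```bash
python3 - <<'E'
from h import *
np.set_printoptions(precision=2,suppress=True)
o=monitor.get_obs(); snap('wrist','w2.png'); print(o['t'],o['ee_pos'],o['orientation'],o['ft_force'],o['width'])
E
```

```text
4.2167 [491.35 246.83  15.59] [2.08 2.35 0.  ] [-1.1  -1.48  7.71] 62.25615935075486
```

View pics/w2.png

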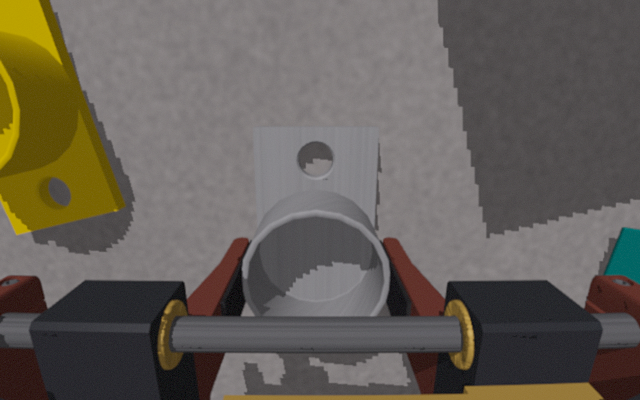

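```bash
python3 - <<'E'
from fit import *
np.set_printoptions(precision=2,suppress=True)
M=cam('wrist'); o=monitor.get_obs();R=cv2.Rodrigues(o['orientation'])[0]
for n,uv,z in [('hole',(315.3,160),8),('TL',(256,128),8),('TR',(378,126.5),8),('rimL',(243,265),44),('rimR',(389.5,265),44),('rimTop',(316,212),44)]:
    p=ray(0,uv,z,M); print(n,p,R.T@(p-o['ee_pos']))
im=cv2.imread('pics/w2.png')
big=cv2.resize(im[100:320,220:420],None,fx=2.7,fy=2.7,interpolation=cv2.INTER_CUBIC)
draw(491.3,247.5,7.0,(0,0,255),big,M,[220,100],2.7)
cv2.imwrite('pics/fit3.png',big); print(o['width'],o['ft_force'])
E
```

```text
hole [486.38 294.29   8.  ] [47.72  0.9   7.61]
TL [456.6 306.    8. ] [ 62.99 -27.22   7.6 ]
TR [513.88 313.82   8.  ] [63.73 30.59  7.63]
rimL [461.19 252.53  44.  ] [  9.37 -29.2  -28.41]
rimR [521.81 260.05  44.  ] [  9.4   31.88 -28.38]
rimTop [488.53 279.24  44.  ] [ 32.53   1.21 -28.39]
61.76712637266098 [-1.52 -0.88  6.58]
```

View pics/fit3.png

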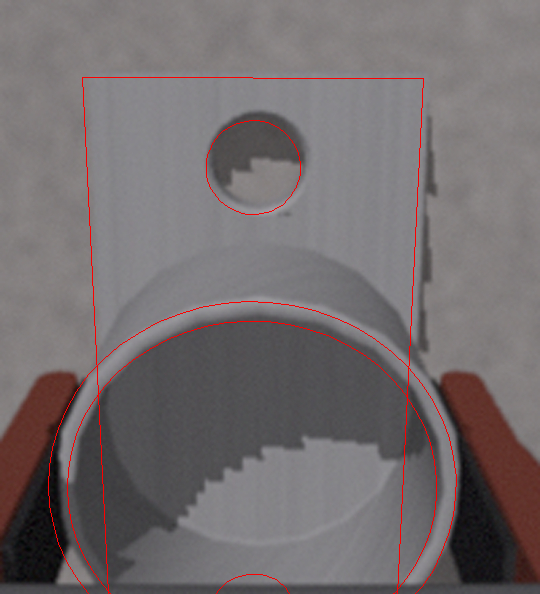

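Call:
carry_out:
  targets:
    - [[0,0,0],[0,0,2],55]
    - [[0,0,0],[0,0,5],55]
    - [[0,0,0],[0,0,10],55]
    - [[0,0,0],[0,0,18],55]
    - [[0,0,0],[0,0,30],55]
    - [[0,0,0],[0,0,45],55]
    - [[0,0,0],[0,0,60],55]
    - [[0,0,0],[0,0,75],55]
    - [[0,0,0],[0,0,85],55]
    - [[0,0,0],[0,0,90],55]

```text
t: 5.1
ee_pos: [492.0, 247.1, 106.9]
orientation: [2.08, 2.353, 0.004]
ft_force: [1.0, -0.3, -1.7]
width: 61.8
```

```bash
python3 - <<'E'
from fit import *
np.set_printoptions(precision=2,suppress=True)
o=monitor.get_obs();M=cam('wrist'); im=snap('wrist','w3.png'); print(o['t'],o['ee_pos'],o['orientation'],o['ft_force'],o['width'])
snap('side','s3.png')
im=cv2.imread('pics/w3.png')
z0=o['ee_pos'][2]-15.5
big=cv2.resize(im[100:320,220:420],None,fx=2.7,fy=2.7,interpolation=cv2.INTER_CUBIC)
draw(o['ee_pos'][0],o['ee_pos'][1]+.7,7.2,(0,0,255),big,M,[220,100],2.7,z0)
s=cv2.imread('pics/s3.png')[150:350,200:400]; big=big[:590]
cv2.imwrite('pics/fit4.png',np.hstack([cv2.resize(big,(400,440)),cv2.resize(s,(400,440))]))
E
```

```text
5.1 [492.03 247.12 106.88] [2.08 2.35 0.  ] [ 0.97 -0.31 -1.75] 61.82041300112365
```

View pics/fit4.png

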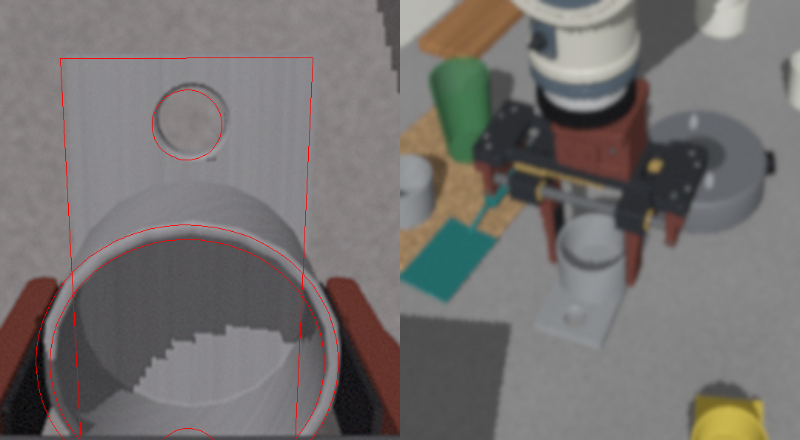

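The cup is held level with its far hole visible. Next I'll measure the pegs and disc precisely in the unobstructed first top picture.

```bash
python3 - <<'E'
from h import *
im=cv2.imread('pics/top0.png')
big=cv2.resize(im[195:270,275:350],None,fx=8,fy=8,interpolation=cv2.INTER_NEAREST)
cv2.imwrite('pics/peg.png',big)
s=cv2.imread('pics/side0.png')[190:260,310:395]
cv2.imwrite('pics/pegs.png',cv2.resize(s,None,fx=8,fy=8,interpolation=cv2.INTER_NEAREST))
E
```

```text
(no output)
```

View pics/peg.png

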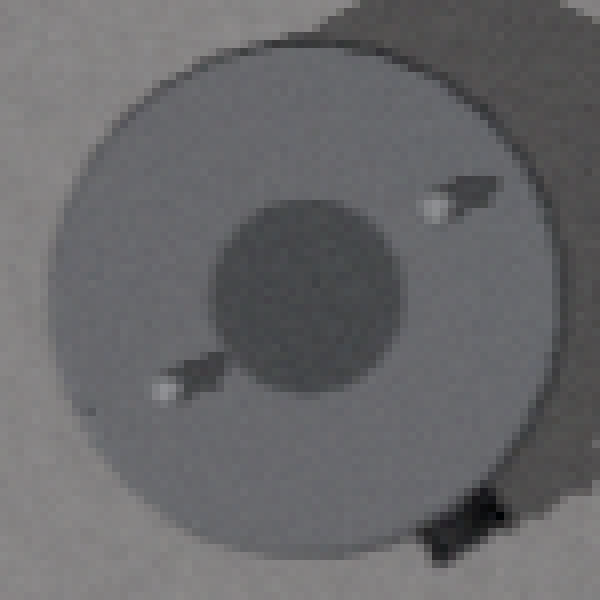

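View pics/pegs.png

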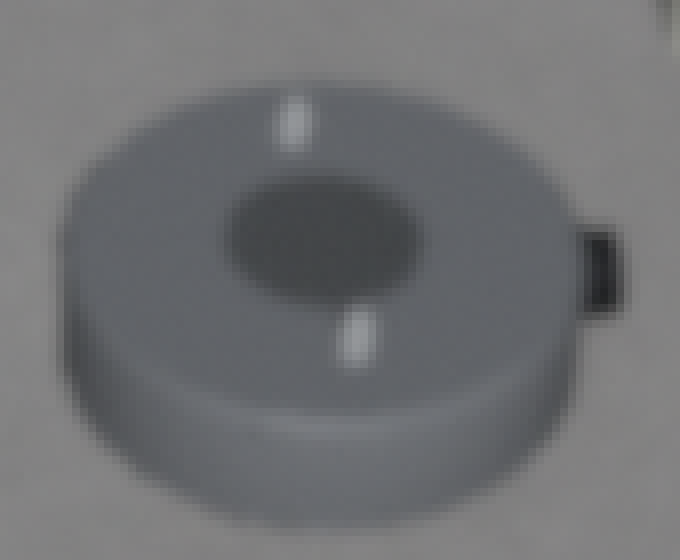

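```bash
python3 - <<'E'
from h import *
np.set_printoptions(precision=1,suppress=True)
M=cam('top')
f=lambda x,y:(275+x/8-.5,195+y/8-.5)
p1=ray(0,f(435,207),56,M);p2=ray(0,f(165,388),56,M);c=ray(0,f(307,296.5),45,M)
d=p1-p2;print('top',p1,p2,(p1+p2)/2,np.hypot(*d[:2]),np.degrees(np.arctan2(d[1],d[0])),c)
M=cam('side'); g=lambda x,y:(310+x/8-.5,190+y/8-.5)
p1=ray(0,g(295,98),59,M);p2=ray(0,g(359,307),59,M);b1=ray(0,g(291,150),45,M);b2=ray(0,g(355,364),45,M);c=ray(0,g(322,239),45,M)
d=p1-p2;print('side',p1,p2,(p1+p2)/2,np.hypot(*d[:2]),np.degrees(np.arctan2(d[1],d[0])),c,b1,b2,(b1+b2)/2)
# cup in top0: fit rim at known pose
im=cv2.imread('pics/top0.png'); M=cam('top')
from fit import draw
big=cv2.resize(im[205:255,185:255],None,fx=10,fy=10,interpolation=cv2.INTER_NEAREST)
draw(491.3,247.3,7.2,(0,0,255),big,M,np.array([184.5,204.5]),10)
cv2.imwrite('pics/fit5.png',big)
E
```

```text
top [512.9 -19.1  56. ] [461.8  57.4  56. ] [487.4  19.1  56. ] 91.97019104320023 -56.23568225766413 [488.   17.6  45. ]
side [515. -23.  59.] [463.9  51.7  59. ] [489.5  14.4  59. ] 90.59267371829377 -55.59603689475585 [489.5  15.7  45. ] [513.  -16.5  45. ] [461.4  58.8  45. ] [487.2  21.1  45. ]
```

View pics/fit5.png

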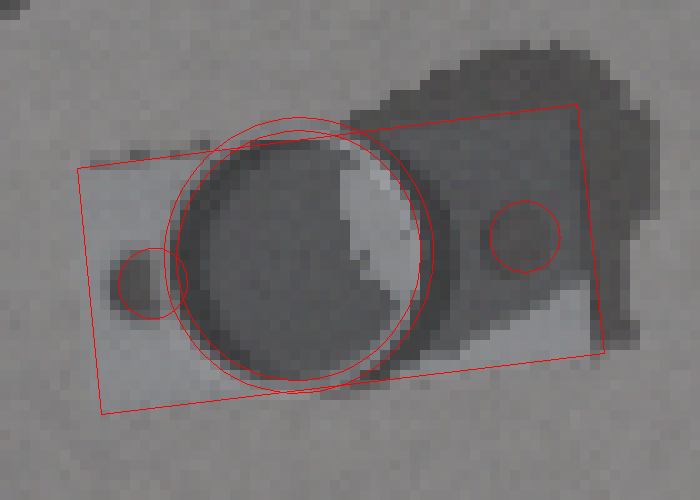

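Call:
carry_out:
  targets:
    - [[0,0,1.5],[0,-10,3],55]
    - [[0,0,4],[-1,-32,3],55]
    - [[0,0,7],[-1,-60,3],55]
    - [[0,0,10.5],[-2,-90,3],55]
    - [[0,0,14],[-2,-122,3],55]
    - [[0,0,17.5],[-2,-154,3],55]
    - [[0,0,21],[-3,-184,3],55]
    - [[0,0,24],[-3,-208,3],55]
    - [[0,0,26],[-3,-224,3],55]
    - [[0,0,26.7],[-3,-231,3],55]

```text
t: 6.03
ee_pos: [487.4, 13.6, 106.9]
orientation: [-1.481, -2.769, 0.002]
ft_force: [-0.2, -1.1, -2.7]
width: 62.2
```

Call:
carry_out:
  targets:
    - [[0,0,0],[0,0,-5],55]
    - [[0,0,0],[0,0,-12],55]
    - [[0,0,0],[0,0,-20],55]
    - [[0,0,0],[0,0,-24],55]
    - [[0,0,0],[0,0,-26],55]
    - [[0,0,0],[0,0,-26],55]

```text
t: 6.53
ee_pos: [487.6, 16.3, 80.8]
orientation: [-1.479, -2.77, 0.001]
ft_force: [-0.6, -0.4, -2.2]
width: 62.2
```

```bash
cat > look.py <<'E'
from fit import *
import sys
np.set_printoptions(precision=2,suppress=True)
n=sys.argv[1]
o=monitor.get_obs();M=cam('wrist'); snap('wrist',n+'w.png'); print(o['t'],o['ee_pos'],o['orientation'],2*np.degrees(np.arctan2(o['orientation'][1],o['orientation'][0]))-90,o['ft_force'],o['width'])
snap('side',n+'s.png');snap('top',n+'t.png')
im=cv2.imread('pics/'+n+'w.png')
s=cv2.imread('pics/'+n+'s.png')[150:270,290:410]; t=cv2.imread('pics/'+n+'t.png')[180:280,265:365]
cv2.imwrite('pics/'+n+'.png',np.hstack([cv2.resize(im[60:300,200:440],(400,400),interpolation=cv2.INTER_CUBIC),cv2.resize(s,(400,400),interpolation=cv2.INTER_CUBIC)]))
E
python3 look.py a
```

```text
6.5333 [487.56  16.26  80.75] [-1.48 -2.77  0.  ] -326.20303193460194 [-0.56 -0.43 -2.17] 62.15046729838109
```

View pics/a.png

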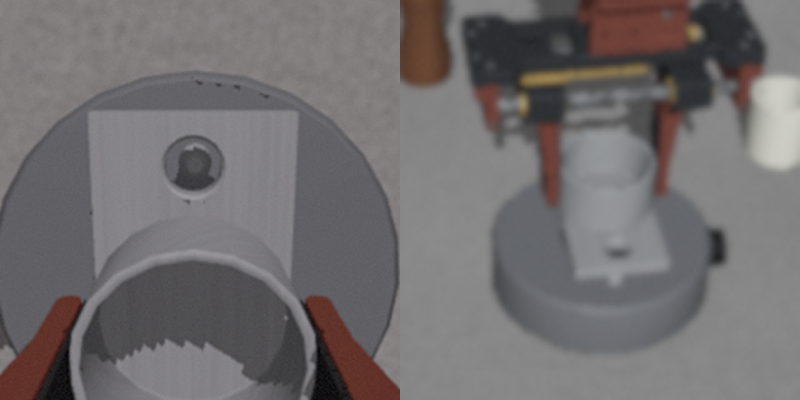

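View pics/aw.png

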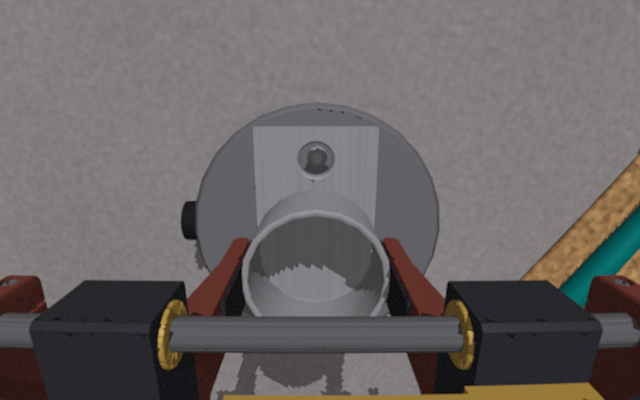

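The far peg shows almost centred through the far hole, at (317,158), and the disc looks symmetric about the plate. I'll put numbers on the residual.

```bash
python3 - <<'E'
from h import *
np.set_printoptions(precision=2,suppress=True)
o=monitor.get_obs();M=cam('wrist');R=cv2.Rodrigues(o['orientation'])[0]
im=cv2.imread('pics/aw.png'); cv2.imwrite('pics/hole.png',cv2.resize(im[135:185,285:350],None,fx=11,fy=11,interpolation=cv2.INTER_NEAREST))
u=o['ee_pos'][2]-15.6
T=lambda uv,z:R.T@(ray(0,uv,z,M)-o['ee_pos'])
print(u,T((315.8,160),u+8),T((317,158.5),59),T((316.3,158.8),59))
for v in (200,220): print(T((197,v),45),T((438,v),45))
print(T((317,104),45))
E
```

```text
66.11522667902244 [47.35  0.72  7.6 ] [45.81  1.37 22.71] [45.65  1.   22.71]
[ 19.24 -69.2   36.71] [19.33 72.74 36.72]
[  6.83 -70.35  36.71] [ 6.92 73.94 36.72]
[73.59  1.37 36.71]
```

View pics/hole.png

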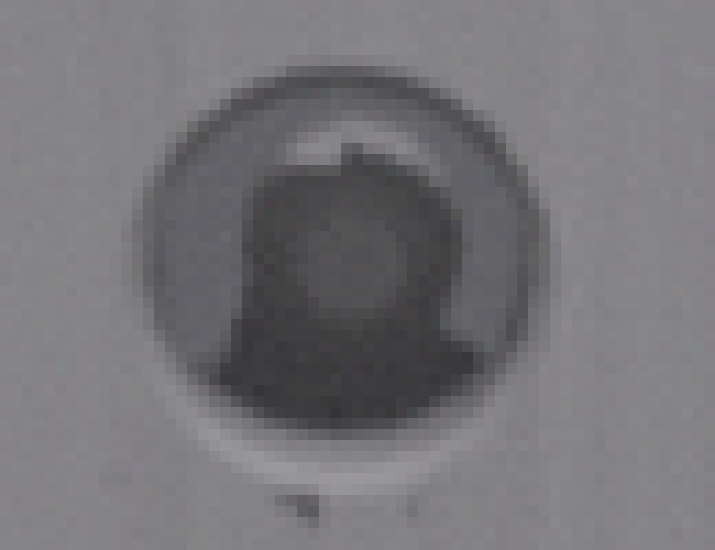

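Call:
carry_out:
  targets:
    - [[0,0,0],[0.5,-0.8,0],55]
    - [[0,0,0],[0.5,-0.8,-3],55]
    - [[0,0,0],[0.5,-0.8,-6],55]
    - [[0,0,0],[0.5,-0.8,-9],55]
    - [[0,0,0],[0.5,-0.8,-12],55]
    - [[0,0,0],[0.5,-0.8,-14],55]
    - [[0,0,0],[0.5,-0.8,-14],55]

```text
t: 7.27
ee_pos: [488.3, 14.9, 67.1]
orientation: [-1.481, -2.77, 0.001]
ft_force: [-0.1, 0.6, -2.4]
width: 61.9
```

```bash
python3 look.py b
```

```text
7.2667 [488.29  14.85  67.12] [-1.48 -2.77  0.  ] -326.26247584031466 [-0.08  0.6  -2.41] 61.88605238657124
```

View pics/b.png

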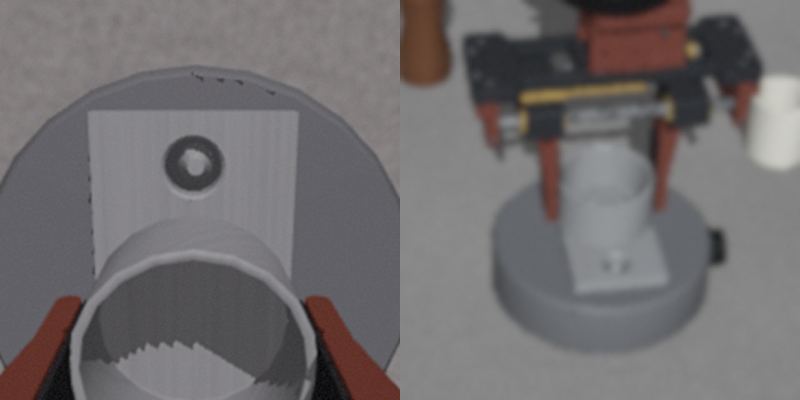

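The pegs are inside the holes and there is no contact force. I'll lower the last 7 mm.

Call:
carry_out:
  targets:
    - [[0,0,0],[0,0,-2],55]
    - [[0,0,0],[0,0,-4],55]
    - [[0,0,0],[0,0,-5.5],55]
    - [[0,0,0],[0,0,-6.5],55]
    - [[0,0,0],[0,0,-7],55]
    - [[0,0,0],[0,0,-7],55]
    - [[0,0,0],[0,0,-7],55]

```text
t: 8.0
ee_pos: [488.7, 14.9, 60.7]
orientation: [1.481, 2.77, 0.0]
ft_force: [-0.2, 0.7, -1.7]
width: 62.3
```

```bash
python3 look.py c
```

```text
8.0 [488.71  14.9   60.67] [1.48 2.77 0.  ] 33.74394352226477 [-0.24  0.73 -1.7 ] 62.27443047152106
```

View pics/c.png

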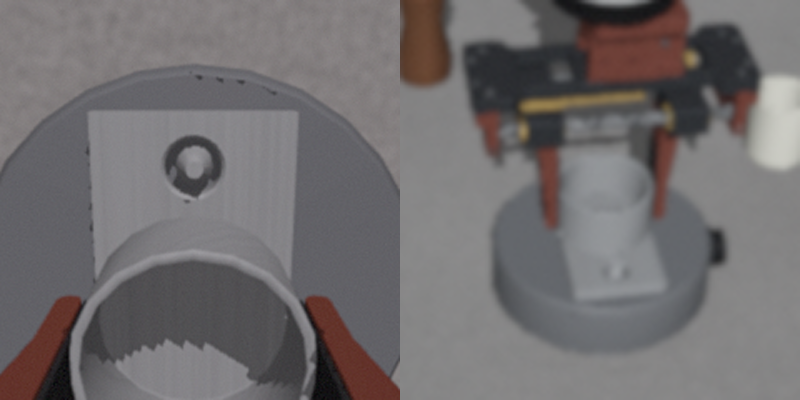

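No contact force yet, so I'll go down in small steps until it shows.

Call:
carry_out:
  targets:
    - [[0,0,0],[0,0,-0.5],55]
    - [[0,0,0],[0,0,-1],55]
    - [[0,0,0],[0,0,-1],55]

```text
t: 8.4
ee_pos: [488.7, 14.9, 60.6]
orientation: [1.481, 2.77, 0.0]
ft_force: [-3.5, -0.6, 10.6]
width: 62.2
```

Call:
carry_out:
  targets:
    - [[0,0,0],[0,0,-0.5],55]
    - [[0,0,0],[0,0,-1],55]
    - [[0,0,0],[0,0,-1],55]

```text
t: 8.65
ee_pos: [488.7, 14.9, 60.5]
orientation: [1.481, 2.77, 0.0]
ft_force: [-7.7, -0.0, 24.3]
width: 62.0
```

It made contact at TCP z 60.6, which puts the underside at 45 mm, so it is home. I'll relax, release and rise.

Call:
carry_out:
  targets:
    - [[0,0,0],[0,0,1],55]
    - [[0,0,0],[0,0,1.5],60]
    - [[0,0,0],[0,0,1.5],66]
    - [[0,0,0],[0,0,1.5],75]
    - [[0,0,0],[0,0,1.5],87]
    - [[0,0,0],[0,0,1.5],87]
    - [[0,0,0],[0,0,1.5],87]

```text
t: 9.23
ee_pos: [488.7, 14.9, 60.0]
orientation: [-1.481, -2.77, 0.0]
ft_force: [0.1, -0.6, -0.1]
width: 85.9
```

Call:
carry_out:
  targets:
    - [[0,0,0],[0,0,5],87]
    - [[0,0,0],[0,0,20],87]
    - [[0,0,0],[0,0,45],87]
    - [[0,0,0],[0,0,75],87]
    - [[0,0,0],[0,0,105],87]
    - [[0,0,0],[0,0,130],87]
    - [[0,0,0],[0,0,140],87]
    - [[0,0,0],[0,0,140],87]

```text
t: 9.9
ee_pos: [490.2, 14.9, 202.6]
orientation: [1.479, 2.767, 0.004]
ft_force: [-0.8, 0.1, 0.9]
width: 87.5
```

```bash
python3 look.py d; python3 - <<'E'
from fit import *
np.set_printoptions(precision=1,suppress=True)
M=cam('wrist'); im=cv2.imread('pics/dw.png')
for r in place_of('cup_floor','wrist')[:2]+place_of('warming_cup','wrist')[:2]: print(r['confidence'],w(0,r['point'],M))
big=cv2.resize(im[60:260,210:420],None,fx=2.8,fy=2.8,interpolation=cv2.INTER_CUBIC)
draw(488.5,15.5,33.8,(0,0,255),big,M,[210,60],2.8,45)
cv2.imwrite('pics/fitd.png',big)
cv2.imwrite('pics/ds2.png',cv2.resize(cv2.imread('pics/ds.png')[170:270,290:410],None,fx=4,fy=4,interpolation=cv2.INTER_CUBIC))
E
```

```text
9.9 [490.22  14.89 202.61] [1.48 2.77 0.  ] 33.74279473940153 [-0.79  0.05  0.87] 87.47211329198066
0.6 [483.9  17.3  52.9]
0.95 [487.4  16.7  40.8]
```

View pics/fitd.png

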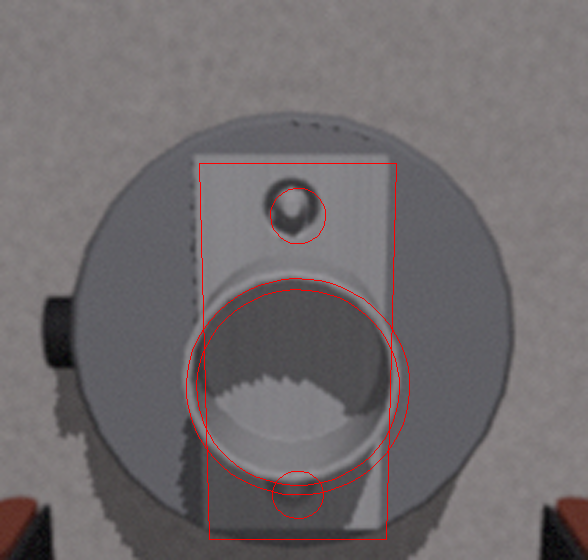

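View pics/ds2.png

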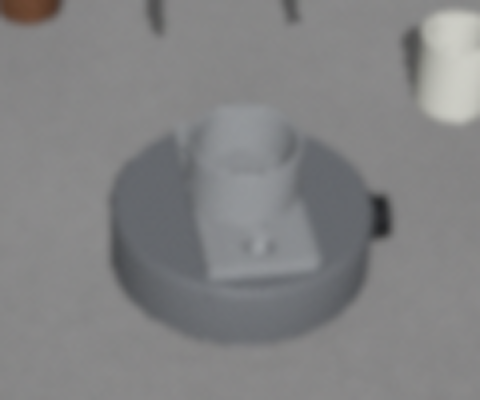

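The cup is seated: both pegs stand through the holes and the plate is flat. Now over to the small white ramekin.

Call:
carry_out:
  targets:
    - [[0,0,0],[-6,-17,0],87]
    - [[0,0,0],[-17,-50,0],87]
    - [[0,0,0],[-29,-85,0],87]
    - [[0,0,0],[-41,-120,0],87]
    - [[0,0,0],[-52,-152,0],87]
    - [[0,0,0],[-61,-178,0],87]
    - [[0,0,0],[-66,-192,0],87]
    - [[0,0,0],[-67,-195,0],87]
    - [[0,0,0],[-67,-195,0],87]
    - [[0,0,0],[-67,-195,0],87]

```text
t: 10.98
ee_pos: [421.5, -179.5, 199.4]
orientation: [-1.481, -2.769, -0.0]
ft_force: [0.9, 0.1, 0.1]
width: 86.9
```

```bash
python3 - <<'E'
from h import *
np.set_printoptions(precision=1,suppress=True)
o=monitor.get_obs();M=cam('wrist'); im=snap('wrist','e.png'); print(o['t'],o['ee_pos'],o['qpos'])
for r in place_of('small_ramekin','wrist')[:3]: p=w(0,r['point'],M);print(r['confidence'],p,proj(0,p,M)[0])
im=cv2.imread('pics/e.png')
C=(421.5,-180)
for p,R in [((C[0],C[1],56),24),((C[0],C[1],56),20),((C[0],C[1],0),24)]:
    th=np.linspace(0,6.283,60); q=proj(0,np.c_[p[0]+R*np.cos(th),p[1]+R*np.sin(th),p[2]+0*th],M)
    cv2.polylines(im,[np.round(q*16).astype(int)],False,(0,0,255),1,shift=4)
cv2.imwrite('pics/e2.png',im)
E
```

```text
10.9833 [ 421.5 -179.5  199.4] [-0.4  0.2  2.   0.   0.9 -1. ]
0.93 [ 424.  -178.8   -4.8] [317.4 176.9]
0.86 [ 321.8 -189.3    4.3] [227.1 131.7]
0.45 [493.6  14.8  44.4] [512.6  47.6]
```

View pics/e2.png

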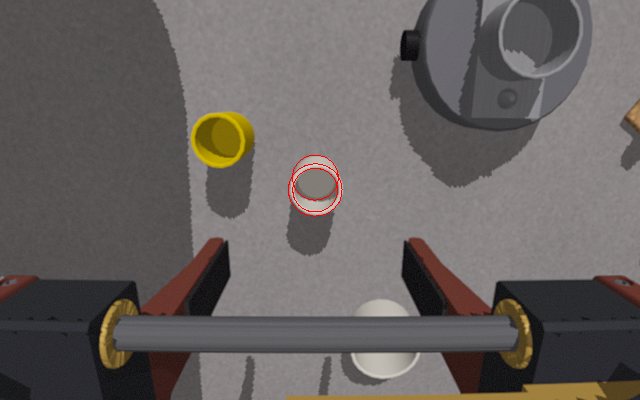

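The white ramekin at (315,183) matches the model drawn at (421.5,-180). The yellow one at (222,139) and the large one at (385,340) are clear of the fingers. I'll descend to TCP z 36 so the tips stay above the cup rim later.

Call:
carry_out:
  targets:
    - [[0,0,0],[0,-0.5,-12],87]
    - [[0,0,0],[0,-0.5,-40],87]
    - [[0,0,0],[0,-0.5,-75],87]
    - [[0,0,0],[0,-0.5,-108],87]
    - [[0,0,0],[0,-0.5,-135],87]
    - [[0,0,0],[0,-0.5,-153],87]
    - [[0,0,0],[0,-0.5,-161],87]
    - [[0,0,0],[0,-0.5,-163],87]
    - [[0,0,0],[0,-0.5,-163],87]
    - [[0,0,0],[0,-0.5,-163],87]

```text
t: 11.92
ee_pos: [422.5, -180.6, 38.1]
orientation: [1.479, 2.77, 0.0]
ft_force: [0.4, -0.8, -1.2]
width: 87.0
```

Call:
carry_out:
  targets:
    - [[0,0,0],[0,0,0],70]
    - [[0,0,0],[0,0,0],60]
    - [[0,0,0],[0,0,0],52]
    - [[0,0,0],[0,0,0],48]
    - [[0,0,0],[0,0,0],42]
    - [[0,0,0],[0,0,0],42]
    - [[0,0,0],[0,0,0],42]
    - [[0,0,0],[0,0,0],42]
    - [[0,0,0],[0,0,0],42]

```text
t: 12.67
ee_pos: [421.8, -180.7, 37.3]
orientation: [1.481, 2.77, 0.0]
ft_force: [-0.7, 0.4, 3.5]
width: 48.1
```

```bash
python3 - <<'E'
from h import *
o=monitor.get_obs(); snap('wrist','f.png'); snap('side','fs.png'); print(o['t'],o['ee_pos'],o['ft_force'],o['width'])
a=cv2.imread('pics/f.png')[140:340,200:440];b=cv2.imread('pics/fs.png')[120:240,340:484]
cv2.imwrite('pics/f2.png',np.hstack([cv2.resize(a,(400,333)),cv2.resize(b,(400,333))]))
E
```

```text
12.6667 [ 421.83958418 -180.7237723    37.32445005] [-0.71087464  0.36674755  3.46867787] 48.10970211645285
```

View pics/f2.png

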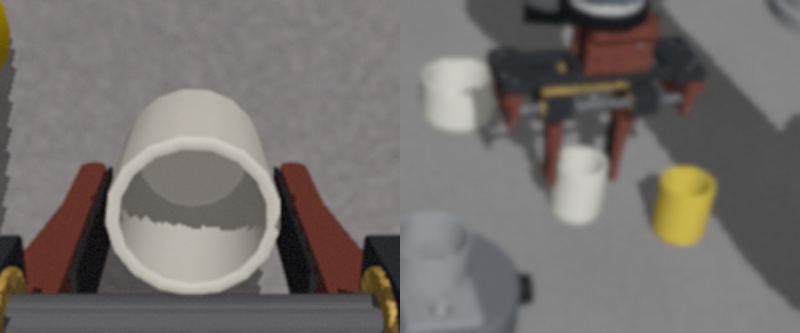

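Call:
carry_out:
  targets:
    - [[0,0,0],[0,0,2],40]
    - [[0,0,0],[0,0,6],40]
    - [[0,0,0],[0,0,14],40]
    - [[0,0,0],[0,0,26],40]
    - [[0,0,0],[0,0,42],40]
    - [[0,0,0],[0,0,60],40]
    - [[0,0,0],[0,0,80],40]
    - [[0,0,0],[0,0,98],40]
    - [[0,0,0],[0,0,110],40]
    - [[0,0,0],[0,0,114],40]

```text
t: 13.6
ee_pos: [422.5, -181.0, 153.5]
orientation: [1.479, 2.768, 0.0]
ft_force: [-0.2, 0.0, -1.7]
width: 47.7
```

Call:
carry_out:
  targets:
    - [[0,0,0],[4,12,0],40]
    - [[0,0,0],[12,35,0],40]
    - [[0,0,0],[22,64,0],40]
    - [[0,0,0],[33,96,0],40]
    - [[0,0,0],[44,129,0],40]
    - [[0,0,0],[54,158,0],40]
    - [[0,0,0],[61,180,0],40]
    - [[0,0,0],[65,192,0],40]
    - [[0,0,0],[66.6,196,0],40]
    - [[0,0,0],[66.6,196,0],40]

```text
t: 14.43
ee_pos: [488.1, 15.7, 150.9]
orientation: [-1.479, -2.771, 0.001]
ft_force: [0.3, -0.5, -0.5]
width: 47.8
```

Call:
carry_out:
  targets:
    - [[0,0,0],[0,0,-4],40]
    - [[0,0,0],[0,0,-10],40]
    - [[0,0,0],[0,0,-14],40]
    - [[0,0,0],[0,0,-15],40]
    - [[0,0,0],[0,0,-15],40]

```text
t: 14.85
ee_pos: [487.6, 14.7, 135.5]
orientation: [-1.482, -2.769, 0.001]
ft_force: [0.5, -0.5, -0.9]
width: 48.1
```

```bash
python3 look.py g
```

```text
14.85 [487.65  14.75 135.51] [-1.48 -2.77  0.  ] -326.31500633819377 [ 0.46 -0.53 -0.92] 48.13567957927435
```

View pics/g.png

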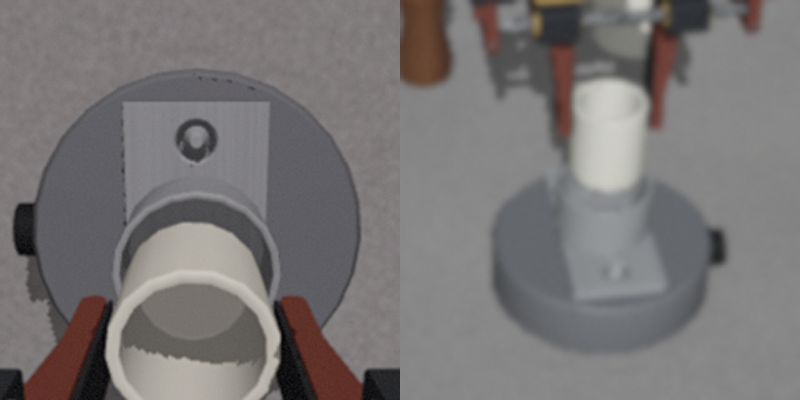

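```bash
python3 - <<'E'
from h import *
M=cam('wrist'); im=cv2.imread('pics/gw.png'); o=monitor.get_obs(); print(o['ee_pos'])
big=cv2.resize(im[130:300,230:400],None,fx=3.5,fy=3.5,interpolation=cv2.INTER_CUBIC)
th=np.linspace(0,6.283,80); e=o['ee_pos']
for c,z,R,col in [((488,16),89,32,(0,0,255)),((488,16),89,29,(0,0,255)),((e[0]-.4,e[1]+.7),98.2,24,(0,255,0)),((e[0]-.4,e[1]+.7),154.2,24,(0,255,0)),((e[0]-.4,e[1]+.7),154.2,20,(0,255,0))]:
    q=(proj(0,np.c_[c[0]+R*np.cos(th),c[1]+R*np.sin(th),z+0*th],M)-[230,130])*3.5
    cv2.polylines(big,[np.round(q).astype(int)],False,col,1)
cv2.imwrite('pics/g2.png',big)
E
```

```text
[488.32364875  15.10726562 136.21267764]
```

View pics/g2.png

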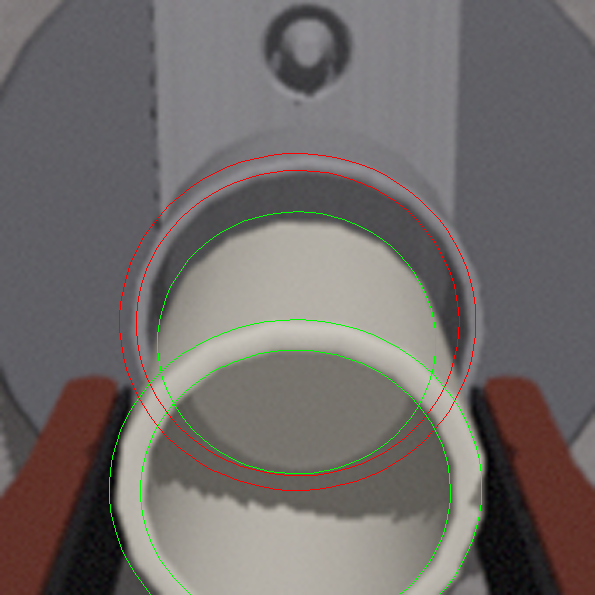

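The overlay shows the ramekin about 1 mm off the cup centre, against 5 mm of clearance. I'll correct by (0.3, 1.4) and lower it.

Call:
carry_out:
  targets:
    - [[0,0,0],[0.3,1.4,0],40]
    - [[0,0,0],[0.3,1.4,-5],40]
    - [[0,0,0],[0.3,1.4,-11],40]
    - [[0,0,0],[0.3,1.4,-17],40]
    - [[0,0,0],[0.3,1.4,-23],40]
    - [[0,0,0],[0.3,1.4,-28],40]
    - [[0,0,0],[0.3,1.4,-33],40]
    - [[0,0,0],[0.3,1.4,-37],40]
    - [[0,0,0],[0.3,1.4,-39],40]
    - [[0,0,0],[0.3,1.4,-39],40]

```text
t: 15.83
ee_pos: [488.3, 16.8, 96.6]
orientation: [-1.481, -2.77, 0.001]
ft_force: [-0.6, -0.0, -1.2]
width: 47.8
```

Call:
carry_out:
  targets:
    - [[0,0,0],[0,0,-0.5],40]
    - [[0,0,0],[0,0,-1],40]
    - [[0,0,0],[0,0,-1],40]

```text
t: 16.08
ee_pos: [488.7, 16.8, 96.4]
orientation: [1.481, 2.77, 0.0]
ft_force: [-0.3, 0.5, -1.7]
width: 47.9
```

```bash
python3 look.py i
```

```text
16.0833 [488.74  16.79  96.37] [1.48 2.77 0.  ] 33.74314534599617 [-0.31  0.55 -1.67] 47.9391062128647
```

View pics/i.png

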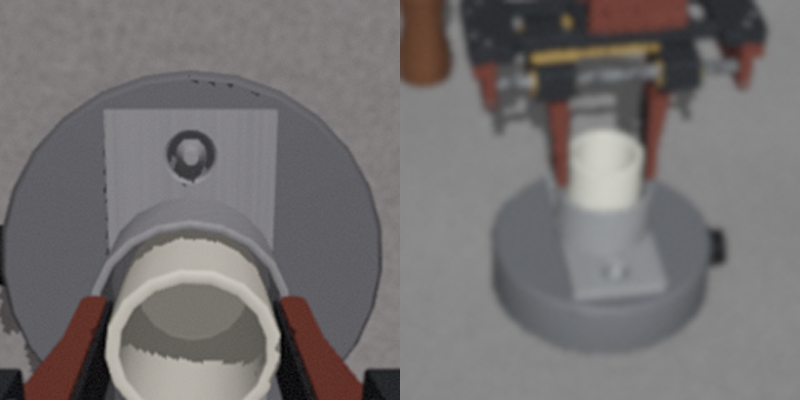

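It's inside the cup, hanging 1–2 mm above the floor. I'll continue in small steps.

Call:
carry_out:
  targets:
    - [[0,0,0],[0,0,-0.5],40]
    - [[0,0,0],[0,0,-1],40]
    - [[0,0,0],[0,0,-1],40]

```text
t: 16.48
ee_pos: [488.5, 16.8, 95.1]
orientation: [-1.481, -2.771, 0.0]
ft_force: [-0.2, 0.3, -1.6]
width: 47.8
```

Call:
carry_out:
  targets:
    - [[0,0,0],[0,0,-0.5],40]
    - [[0,0,0],[0,0,-1],40]
    - [[0,0,0],[0,0,-1],40]

```text
t: 16.73
ee_pos: [488.6, 16.8, 94.3]
orientation: [1.481, 2.771, 0.0]
ft_force: [-0.7, -0.4, 1.9]
width: 47.8
```

Contact came at z 94.3, as predicted for the cup floor. I'll add a slight 0.3 mm press, then release and rise.

Call:
carry_out:
  targets:
    - [[0,0,0],[0,0,-0.3],40]
    - [[0,0,0],[0,0,-0.3],46]
    - [[0,0,0],[0,0,-0.3],52]
    - [[0,0,0],[0,0,-0.3],60]
    - [[0,0,0],[0,0,0],75]
    - [[0,0,0],[0,0,0],87]
    - [[0,0,0],[0,0,0],87]
    - [[0,0,0],[0,0,0],87]

```text
t: 17.4
ee_pos: [488.6, 16.8, 94.1]
orientation: [-1.481, -2.771, 0.0]
ft_force: [-0.2, 0.0, -0.4]
width: 82.1
```

Call:
carry_out:
  targets:
    - [[0,0,0],[0,0,5],87]
    - [[0,0,0],[0,0,20],87]
    - [[0,0,0],[0,0,45],87]
    - [[0,0,0],[0,0,75],87]
    - [[0,0,0],[0,0,100],87]
    - [[0,0,0],[0,0,115],87]
    - [[0,0,0],[0,0,120],87]
    - [[0,0,0],[0,0,120],87]
    - [[0,0,0],[0,0,120],87]

```text
t: 18.15
ee_pos: [488.1, 16.8, 213.7]
orientation: [-1.481, -2.77, 0.0]
ft_force: [-0.5, 0.6, -0.3]
width: 86.9
```

```bash
python3 look.py j; python3 - <<'E'
from h import *
np.set_printoptions(precision=1,suppress=True)
for q,c in [('small_ramekin','side'),('small_ramekin','wrist'),('warming_cup','side')]:
    for r in place_of(q,c)[:3]: print(q,c,round(r['confidence'],2),w(c,r['point']))
E
```

```text
18.15 [488.15  16.77 213.73] [-1.48 -2.77  0.  ] -326.2548783929418 [-0.51  0.56 -0.27] 86.90094970616012
small_ramekin side 0.84 [ 324.6 -190.1   -1.8]
small_ramekin side 0.7 [490.8  13.   52.4]
small_ramekin side 0.65 [486.8  15.1  57.5]
small_ramekin wrist 0.79 [491.1  22.   55.7]
small_ramekin wrist 0.74 [ 322.6 -190.     4.3]
warming_cup side 0.78 [492.6  18.9  48.5]
warming_cup side 0.68 [340.3 305.5  -1.6]
```

View pics/j.png

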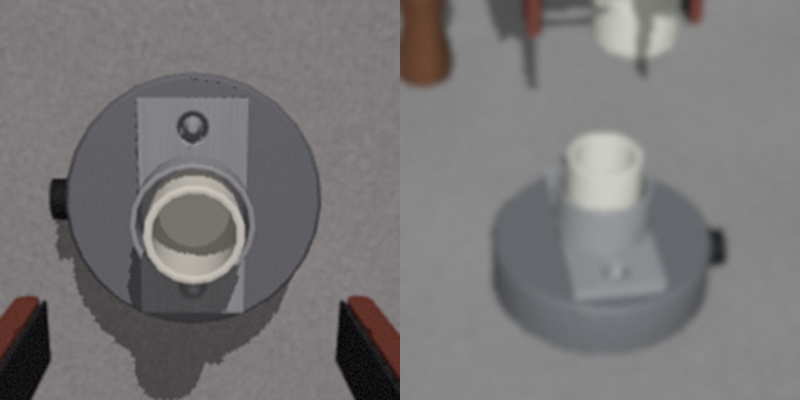

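View pics/js.png

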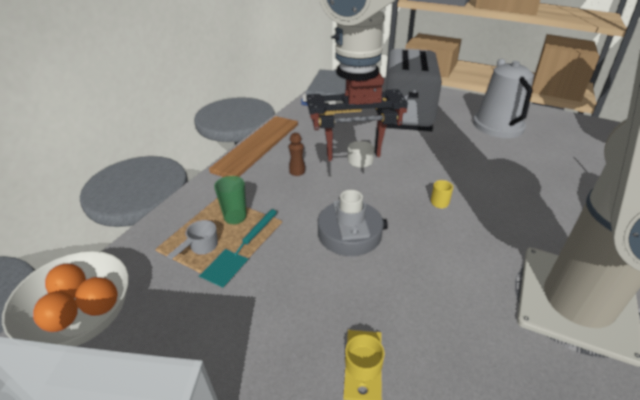

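The cup is flat on the warmer with its pegs through the holes. The ramekin stands upright inside it at (350,200), and everything else is where it was. I'll hand in.

```bash
python3 -c "
from workcell import order; print(order.close_job())"
```

```text
the job is handed in; nothing more can be done
None
```

I seated the steel warming cup on both pegs of the warmer base, then stood the small white ramekin upright inside it. The job was handed in at about 18 s of the 56 s allowed.

- **Cup:** it made contact with the underside at 45 mm, the height of the warmer's top. The press peaked at about 24 N on the wrist. Afterwards the pictures showed the plate flat, with the pegs through the holes.
- **Ramekin:** contact came at the height expected for the cup floor. After release it stood upright inside the rim. The network put its underside at 52–58 mm in three readings, against an expected 57 mm.
- **Everything else:** the side picture shows the yellow look-alikes, large ramekin, tumbler, measuring cup, spatula and pepper mill where they were. The gripper was open and well above everything at the end.

**Small disagreements:**
- The finger opening read about 62 mm on the 64 mm cup.
- The cameras differed from each other by 1–3 mm.
- In the last check the network put the cup's underside at 48.5 mm. That is within its 4 mm accuracy, and the contact height and pictures agree on 45 mm.

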